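# Draw out the chip tray of a key-cutting machine with the swarf hook

### The job

Empty-out time at the key-cutting machine: take the red-handled swarf hook from its rest, put its bent tip through the finger hole in the front of the chip tray and draw the tray steadily out until it bears firmly against its stop, without forcing it. Then unhook, leave the tray fully out, and lay the hook back in its rest the way it was. The tray's edges are sharp, so let only the hook touch it, and leave the padlock, the box of key blanks and the brush alone.

Things in the scene. Friction and masses are not known exactly. Their poses are not given: they have to be found in the camera images.
- machine: Key-cutting machine, silver, fixed: 320 mm wide, 300 deep, deck 125 high, vices and red levers to 260, lamp to 340. Origin on the bench under the middle of its front face; x runs level from the front into the machine, z up. The tray slides out along -x. Of the machine only the tray ever stands in front of the front face; at the start its face is 10 to 56 mm in front of it.
- tray: Blue chip tray in the machine's front: open tub 154 mm wide, 200 deep; upright front plate 160 mm wide, 4 thick, 36 below to 24 above the hole. Origin: centre of the round finger hole (28 mm wide, right through the plate) on its outer face, 70 mm above the bench; axes as the machine's. Behind the plate the tub is free, its floor 33 mm below the hole's centre. Over 20 N of push or pull bends it.
- hole_sill (a point): Lowest point of the finger hole, on the plate's inner face (4 mm behind, 14 mm below the tray's origin). The tray drags with a steady 4 to 5 N up to a hard stop, set differently each time and out of sight: it comes 60 to 90 mm out from where the tray starts and is felt as the pull rises. 7 N or more on the hook with the tray standing still is firmly against it.
- hook: Swarf hook, 120 g. Origin: middle of the handle, on its axis. Red handle 110 mm long (x), 18 wide (y), 22 high (z), flat sides. From its +x end a steel rod, 6 mm thick, runs along the axis to x = 125 mm, where it is bent square down (-z); the tip ends 12 mm below the axis. A wire eye reaches 80 mm behind the origin. z points up as it lies in the rest.
- hook_tip (a point): Lowest end of the hook's bent tip: 125 mm ahead of and 12 mm below the hook's origin; axes as the hook's.
- rest: Grey rest, fixed: plate 175 x 70 x 8 mm, two forked uprights 8 mm thick. Origin on the bench below the middle of the lying hook's handle; x towards the hook's tip. At x = -47 mm a 28 mm wide fork (floor 54 mm high, prongs to 68) takes the handle; at x = 88 mm a 14 mm fork (floor 62, prongs to 77) takes the rod. The lying hook's origin is 65 mm above the rest's, axes parallel.
- padlock: Brass padlock, 44 mm wide, 22 mm thick, 69 mm high, standing on the bench to one side of the tray's path. Origin under its middle. Leave alone.
- blank_box: Yellow open box with brass key blanks, 75 x 55 x 30 mm, on the bench on the other side of the tray's path. Origin under its middle. Leave alone.
- bench_brush: Bench brush with wooden handle, 170 mm long, about 25 mm high, lying beside the hook's rest. Origin under its middle. Leave alone.
Things that resemble listed ones, but are neither listed nor needed, are in the scene too. There is more than one size of the hook; the job needs the middle-sized. There is more than one size of the rest; the one meant has the size given above.

How it is judged:
On the way, in this order (a step that is already met when the one before it is completed fails the run):
1. the hook's bent tip is through the finger hole, behind the tray's front (x of hook_tip in the frame of tray between 0.006 and 0.05 m and y of hook_tip in the frame of tray between -0.014 and 0.014 m and z of hook_tip in the frame of tray between -0.032 and 0.005 m), for 0.1 s.
2. the hook holds the drawn-out tray firmly against its stop (7 N or more, tray standing still) (distance of tray from where it was at the start of the episode above 0.057 m and x of tray in the frame of machine below -0.097 m and contact force between hook and tray above 7 N and linear speed of tray below 0.01 m/s and x of hook_tip in the frame of tray above 0.004 m), for 0.25 s.
At the end, for the whole second after the job is handed in: Tray still, at least 57 mm further out than at the start and its face at least 97 mm in front of the machine's. Hook at rest in both forks of its rest, as it lay: origin within 20 mm along, 8 mm across, 5 mm in height of its place, tip down, within 0.15 rad, let go (distance of tray from where it was at the start of the episode above 0.057 m and x of tray in the frame of machine below -0.097 m and linear speed of tray below 0.01 m/s and x of hook in the frame of rest between -0.02 and 0.02 m and y of hook in the frame of rest between -0.008 and 0.008 m and z of hook in the frame of rest between 0.06 and 0.07 m and x of hook_tip in the frame of rest above 0.1 m and angle between hook's own z axis and vertical below 0.15 rad and angle between the x axis of hook and the x axis of rest, either way round below 0.15 rad and linear speed of hook below 0.02 m/s); the robot touches nothing.
It fails at once if the hook presses the tray or the machine with more than 20 N (contact force between hook and machine above 20 N).
It fails at once if the gripper or arm touches the tray or the machine (contact force between any of the fingers, the arm and machine above 1 N).
It fails at once if the tray is yanked (faster than 0.2 m/s) (linear speed of tray above 0.2 m/s).
It fails at once if the padlock, the box of blanks or the brush is moved more than 15 mm or the padlock knocked over (distance of any of padlock, blank_box, bench_brush from where it was at the start of the episode above 0.015 m or angle between padlock's own z axis and vertical above 0.5 rad).
It also fails if it takes over 72 s, if anything falls off the work surface, if the arm or the gripper's body presses on something with over 40 N, if the wrist force passes 120 N, or if a joint passes its speed limit or range.

### The arm

A 7-joint arm with a two-finger parallel gripper is mounted at the origin on the work surface. World frame = base frame: x ahead of the robot, y to its left, z up, the work surface at z = 0. Lengths are in m, angles in rad, forces in N, time in s.
With the tool pointing down it reaches from about 0.425 to 0.875 m from the base axis. Payload 9.9 kg.
Tool frame: the origin (TCP) lies midway between the tips of the shut fingers; the grasp point (between the pads) lies 19 mm behind it; z points along the fingers, y is the line along which they close (so a half turn about z gives the same grasp; the last joint's range is limited). The gripper opens to 85 mm and grips with 20 to 120 N. Pads are 22 mm wide; open, the fingers measure 114 mm over their backs; the gripper's body (76 mm by 85 mm) begins 54 mm behind the grasp point. The pads swing forward as they close: fully open they stand 13 mm farther back than shut.
Start: joints at [-1.3, 0.576, 0.025, 1.437, -0.015, 1.129, -0.057], TCP at [0.234, 0.633, 0.193] pointing down, gripper open.
Joint ranges: [-2.76, 2.76], [-0.34, 2.15], [-1.52, 1.57], [0.19, 2.46], [-1.09, 4.23], [0.17, 1.99], [-2.82, 2.82]. Speed limits (rad/s): [2.22, 2.22, 3.01, 3.01, 3.14, 3.14, 3.14].

### API

Orientations are given as a unit quaternion [w, x, y, z].
In Python, from station import read_state, snapshot, hand_in gives the robot as it stands. The module is installed in compiled form; this text tells all that it offers.
- The arm moves only by the tool step_arm, never from a script. Its argument "deltas" is a list of rows, each a list of 5 numbers: the opening, from 0 (shut) to 1 (fully open), then the shift along the tool's x, y, z normalised to -1 to 1, where 1 is 0.6 m, then the turn about the tool's z normalised to -1 to 1, where 1 is 120 degrees. In form: [[hand, x, y, z, spin], ...]. A call has 1 to 5 rows; each row is the pose to reach, as a shift and turn from the pose commanded when the call began, along the tool's axes at that moment; what a row does not reach only later rows make up. A row lasts 1/8 s, in which the tool goes at most 62.5 mm and 10.7 degrees, less where a joint would pass 70% of its speed; a pose out of reach is approached as far as the arm can. A call with a number of a shift or a turn outside -1 to 1 is refused whole. A call with a gripper value outside its range is refused whole. The fingers move at their own pace and stop on an object; "squeeze" is the grip in N (left out, the last holds). Time passes only in rows, so rows that repeat a pose let the fingers close. It gives the time, the measured TCP pose, the force, the opening and the grip force at its end, in the units of the state.
- read_state(): the state, without advancing time (a new reading comes with each control period).
- snapshot(name): name is "side" or "top"; returns a dict with "img" (420x560x3 uint8, red, green, blue), "range_z" (420x560 float32, m along the optical axis (not along the pixel's ray), 0 where there is no reading), "mtx" (3x3 intrinsics, pixels), "origin" and "rotation" of the camera in the world. Camera axes: x right, y down, z forward; pixel columns grow to the right and rows downward; lengths in m; the calibration is good to about 2 mm. A picture is of the moment at which its call begins.
- hand_in(): hands the job in; it is judged then, once.
The state is a dict: "t": time; "joints": joint angles; "qvel": joint speeds; "effort": joint torques, N m; "tcp_pos": TCP position; "tool_rot": TCP orientation; "ft_force": force on the tool from outside, world axes, zero at the start; "moment": the same for the moment, N m; "width": opening from 0.0 (shut) to 1.0 (fully open); "gripper_force": force on a finger pad.
Only numpy, scipy, OpenCV 4.12 (cv2) and the standard library are available. Lean on these libraries where they do the work, as an engineer would, in place of code of your own. Each camera call takes 0.05 s, during which the arm holds its last target. There are 200 camera calls.

## Working session

There is one attempt and no reset: what is moved stays moved. The work goes in short steps, Python scripts to look and compute and a tool call to move; the robot and the scene stay as the last step left them, time stands still between calls to the robot, and variables do not carry over. Pictures are saved under pics/ and viewed, at most 10 in all, crops included, and the job is handed in when it is done.

Besides the shell and the picture viewer there is one more tool, called by a JSON object that holds its "fn" and its "kwargs". step_arm: Moves the arm, as the interface text tells. Its arguments: {"type":"object","properties":{"deltas":{"type":"array","items":{"type":"array","items":{"type":"number"}}},"squeeze":{"type":"number"}},"required":["deltas"]}

```bash
mkdir -p pics; cat > h.py <<'E'
import numpy as np, cv2
from station import read_state, snapshot, hand_in
def cloud(s):
    z=s["range_z"]; h,w=z.shape; u,v=np.meshgrid(np.arange(w),np.arange(h)); K=s["mtx"]
    c=np.stack([(u-K[0,2])/K[0,0]*z,(v-K[1,2])/K[1,1]*z,z],-1)
    P=c@np.array(s["rotation"]).T+s["origin"]; P[z==0]=np.nan; return P
E
python3 - <<'E'
from h import *
for n in("side","top"):
    s=snapshot(n); np.save(n,s,allow_pickle=True); cv2.imwrite(f"pics/{n}0.png",cv2.resize(s["img"][...,::-1],(784,588)))
    print(n,s["origin"],s["rotation"],s["mtx"])
print(read_state())
E
```

```text
side [ 0.2112058  -0.59771225  0.90647027] [-0.36761764  0.91619483 -0.14419288  0.06821087] [[518.04103985   0.         285.40110173]
 [  0.         518.04103985 209.29545522]
 [  0.           0.           1.        ]]
top [0.34695378 0.15739984 1.05869522] [ 0.06367727 -0.69533938  0.71379602 -0.05425489] [[415.68818194   0.         279.31154131]
 [  0.         415.68818194 211.13796107]
 [  0.           0.           1.        ]]
{'t': 0.1, 'joints': array([-1.29980937,  0.5764276 ,  0.02485057,  1.43780162, -0.01501798,
        1.12899679, -0.0565221 ]), 'qvel': array([-1.13710245e-03, -3.30804398e-05,  7.90491445e-04, -4.80413745e-04,
        4.22978225e-04, -1.69434235e-03,  1.53283368e-03]), 'effort': array([ 6.44066968e-03, -7.67310190e+01,  2.25841284e+00, -2.86608267e+01,
        1.59642479e-02,  8.53070727e-03, -6.43789832e-06]), 'tcp_pos': array([0.23432387, 0.63254507, 0.19275063]), 'tool_rot': array([-9.88635350e-05,  1.76464358e-01,  9.84306764e-01, -7.17666129e-04]), 'ft_force': array([ 0.76141558,  0.00967519, -0.3137156 ]), 'moment': array([0.02011828, 0.01096496, 0.04804465]), 'gripper_force': 0.0, 'width': 1.0031753237938736}
```

View pics/side0.png

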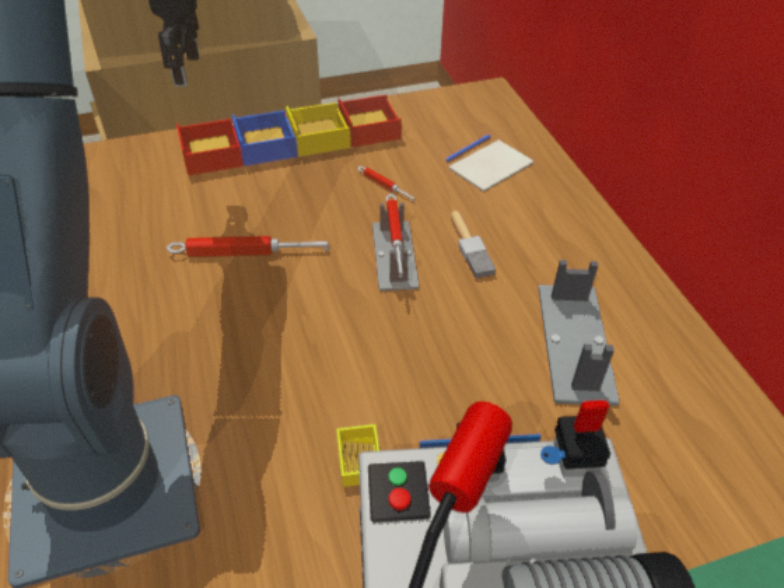

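View pics/top0.png

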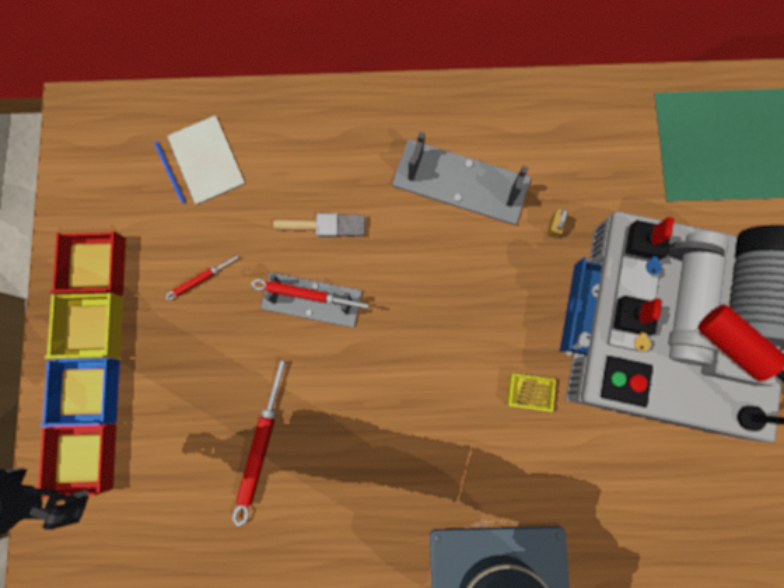

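```bash
cat >> h.py <<'E'
from scipy.spatial.transform import Rotation as R
def cloud(s):
    z=s["range_z"]; h,w=z.shape; u,v=np.meshgrid(np.arange(w),np.arange(h)); K=s["mtx"]
    c=np.stack([(u-K[0,2])/K[0,0]*z,(v-K[1,2])/K[1,1]*z,z],-1)
    q=s["rotation"]; P=c@R.from_quat([q[1],q[2],q[3],q[0]]).as_matrix().T+s["origin"]; P[z==0]=np.nan; return P
def proj(s,p):
    q=s["rotation"]; c=R.from_quat([q[1],q[2],q[3],q[0]]).as_matrix().T@(np.array(p)-s["origin"]); return (s["mtx"]@c/c[2])[:2]
def mask(s,kind):
    h=cv2.cvtColor(np.ascontiguousarray(s["img"]),cv2.COLOR_RGB2HSV); H,S,V=h[...,0].astype(int),h[...,1],h[...,2]
    return {"red":((H<6)|(H>174))&(S>170)&(V>60),"blue":(H>98)&(H<122)&(S>120)&(V>40),"yel":(H>24)&(H<34)&(S>150)&(V>80)}[kind]
def box(P,m): 
    q=P[m]; q=q[np.isfinite(q).all(1)]; return q
E
python3 - <<'E'
from h import *
np.set_printoptions(precision=4,suppress=True)
for n in("side","top"):
    s=np.load(n+".npy",allow_pickle=True).item(); P=cloud(s); k=560/784
    print(n)
    def roi(m,u0,v0,u1,v1):
        M=np.zeros_like(m); M[int(v0*k):int(v1*k),int(u0*k):int(u1*k)]=1; return m&M
    r={"side":((380,190,410,250),(415,425,545,450)),"top":((255,275,335,310),(555,250,610,360))}[n]
    q=box(P,roi(mask(s,"red"),*r[0])); q=q[(q[:,2]>.045)&(q[:,2]<.09)]
    rc=cv2.minAreaRect((q[:,:2]*1000).astype(np.float32)); print("handle",len(q),rc,np.percentile(q[:,2],[5,50,95]),np.median(q,0),q.mean(0))
    q=box(P,roi(mask(s,"blue"),*r[1])); print("tray",len(q),q.min(0),q.max(0))
    f=q[(q[:,2]>.085)&(q[:,2]<.1)]
    if len(f)>5: print("plate top",len(f),cv2.minAreaRect((f[:,:2]*1000).astype(np.float32)))
    g={"side":(370,215,425,295),"top":(255,265,370,330)}[n]
    q=box(P,roi(np.ones_like(P[...,0],bool),*g)); q=q[(q[:,2]>.004)&(q[:,2]<.013)]
    print("restplate",cv2.minAreaRect((q[:,:2]*1000).astype(np.float32)),np.median(q[:,2]))
    if n=="top":
        for nm,g,z0,z1 in(("padlock",(545,200,575,245),.03,.1),("box",(505,370,560,415),.02,.05),("machine",(560,200,784,440),.118,.132),("brush",(270,210,368,240),.008,.05)):
            q=box(P,roi(np.ones_like(P[...,0],bool),*g)); q=q[(q[:,2]>z0)&(q[:,2]<z1)]
            print(nm,len(q),cv2.minAreaRect((q[:,:2]*1000).astype(np.float32)),np.median(q,0),q.max(0))
    b=cv2.resize(s["img"][int(180*k):int(460*k),int(380*k):int(700*k)][...,::-1],None,fx=3,fy=3,interpolation=cv2.INTER_CUBIC) if n=="top" else cv2.resize(s["img"][int(170*k):int(310*k),int(340*k):int(520*k)][...,::-1],None,fx=5,fy=5,interpolation=cv2.INTER_CUBIC)
    print(b.shape); cv2.imwrite(f"pics/{n}1.png",b)
E
```

```text
side
handle 203 ((524.9923706054688, 332.3478698730469), (108.44986724853516, 17.584720611572266), 76.95226287841797) [0.072  0.0762 0.079 ] [0.5234 0.3281 0.0762] [0.5236 0.3292 0.076 ]
tray 157 [ 0.414  -0.2237  0.0852] [ 0.5639 -0.1232  0.1791]
plate top 156 ((489.089111328125, -143.2071533203125), (6.24982213973999, 154.44529724121094), 75.97944641113281)
restplate ((529.9645385742188, 321.66827392578125), (211.55279541015625, 102.57927703857422), 73.2001724243164) 0.00894374416763355
(500, 645, 3)
top
handle 303 ((524.513427734375, 333.01434326171875), (106.76166534423828, 21.054113388061523), 73.94730377197266) [0.0733 0.0765 0.0792] [0.5249 0.3347 0.0765] [0.5252 0.334  0.0764]
tray 1044 [ 0.4068 -0.2029  0.032 ] [ 0.5652 -0.1215  0.0997]
plate top 190 ((488.6632995605469, -141.57774353027344), (5.482563495635986, 156.48179626464844), 76.03143310546875)
restplate ((528.5177001953125, 315.8285827636719), (210.17372131347656, 117.8135757446289), 88.43091583251953) 0.008831327572939696
padlock 163 ((646.173095703125, -138.01979064941406), (22.561351776123047, 43.348670959472656), 70.53297424316406) [ 0.6433 -0.135   0.0415] [ 0.668  -0.1226  0.0717]
box 251 ((343.41143798828125, -70.79974365234375), (75.50186157226562, 54.86808776855469), 80.2144775390625) [ 0.3455 -0.0675  0.0287] [ 0.3765 -0.0306  0.0349]
machine 7005 ((447.7332763671875, -312.589599609375), (300.6944274902344, 320.89453125), 76.05268859863281) [ 0.3642 -0.2736  0.1261] [ 0.6377 -0.1316  0.132 ]
brush 772 ((658.7061767578125, 300.83209228515625), (170.14205932617188, 41.43471908569336), 89.3919677734375) [0.6586 0.2803 0.0193] [0.6793 0.3859 0.0281]
(600, 687, 3)
```

View pics/top1.png

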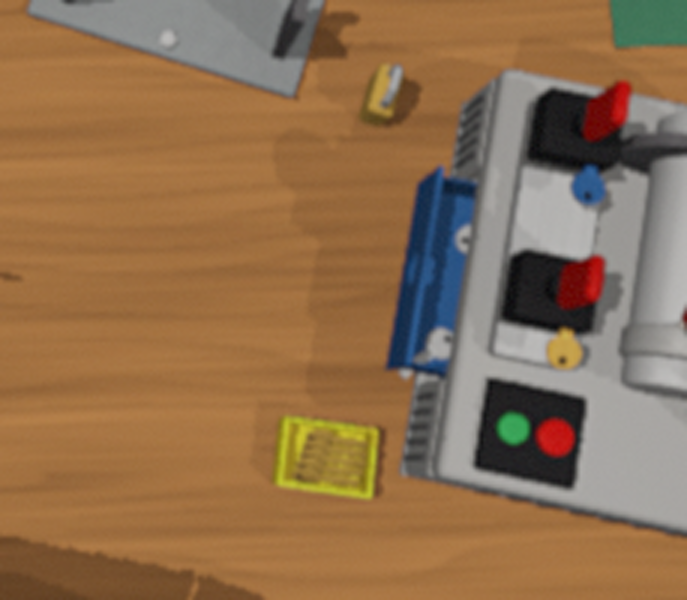

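```bash
cat >> h.py <<'E'
def roi(m,u0,v0,u1,v1,k=560/784):
    M=np.zeros_like(m); M[int(v0*k):int(v1*k),int(u0*k):int(u1*k)]=1; return m&M
def go(p,y_ang):
    """numbers for move to TCP p with tool-y at world angle y_ang (deg)"""
    s=read_state(); q=s["tool_rot"]; M=R.from_quat([q[1],q[2],q[3],q[0]]).as_matrix()
    d=M.T@(np.array(p)-s["tcp_pos"]); a=np.degrees(np.arctan2(M[1,1],M[0,1]))
    tw=-(y_ang-a+180)%360-180 if False else -(((y_ang-a)+180)%360-180)
    print("pos",s["tcp_pos"].round(4),"yang",a.round(2),"row",(d/.6).round(4),"spin",round(tw/120,4),"mm",(d*1000).round(1),"t",s["t"],"F",s["ft_force"].round(2),"w",round(s["width"],3))
E
python3 - <<'E'
from h import *
np.set_printoptions(precision=4,suppress=True)
for n in("side","top"):
    s=np.load(n+".npy",allow_pickle=True).item(); P=cloud(s)
    q=box(P,roi(mask(s,"red"),*{"side":(380,190,410,250),"top":(255,275,335,310)}[n])); q=q[(q[:,2]>.068)&(q[:,2]<.082)]
    c=q.mean(0)[:2]; U=np.linalg.svd(q[:,:2]-c)[2][0]; U*=-np.sign(U[1]); t=(q[:,:2]-c)@U; l=(q[:,:2]-c)@[-U[1],U[0]]
    print(n,"c",c,"ang",np.degrees(np.arctan2(*U[::-1])),"ends",c+U*t.min(),c+U*t.max(),"len",np.ptp(t),"wid",np.percentile(l,[2,98]))
    q=box(P,roi(np.ones_like(P[...,0],bool),*{"side":(370,185,425,300),"top":(240,265,380,330)}[n]))
    for lo,hi in((.055,.085),(.006,.0115)):
        a=q[(q[:,2]>lo)&(q[:,2]<hi)]; t=(a[:,:2]-c)@U; l=(a[:,:2]-c)@[-U[1],U[0]]
        m=np.abs(l)<(.015 if lo>.05 else 1)
        print(lo,"t",np.percentile(t[m],[0,.5,99.5,100]),"l",np.percentile(l[m],[1,50,99]))
        if lo>.05:
            for x in(-.07,.075,.09,.105,.115): 
                w=m&(abs(t-x)<.006); print(x,w.sum(),np.median(l[w]) if w.any() else 0,np.median(a[w,2]) if w.any() else 0)
go([.525,.333,.15],-14)
E
```

```text
side c [0.5237 0.329 ] ang -102.67195548750026 ends [0.5364 0.3854] [0.5126 0.2796] len 0.10845067878136062 wid [-0.008  0.009]
0.055 t [-0.0823 -0.079   0.1244  0.1256] l [-0.0133 -0.0003  0.0133]
-0.07 10 -0.0036208912960861168 0.06890672942439124
0.075 19 0.00024678373134257925 0.06869583092848597
0.09 65 0.0007455607609107962 0.06646759093682764
0.105 7 -0.0005129101724082579 0.07010580240575126
0.115 10 0.0004802902047499954 0.07023244941067724
0.006 t [-0.191  -0.1822  0.1028  0.1109] l [-0.0339 -0.0074  0.0464]
top c [0.5252 0.3338] ang -103.03011701653192 ends [0.537  0.3847] [0.513 0.281] len 0.10645035315703202 wid [-0.0081  0.0083]
0.055 t [-0.078  -0.0761  0.127   0.1286] l [-0.0139 -0.0007  0.0142]
-0.07 21 0.0010413477290225745 0.06797316135605547
0.075 11 -0.000597743351490692 0.0699279777466113
0.09 55 -0.00041728528509047763 0.07081876751264815
0.105 12 6.694145742407653e-05 0.06801774717773318
0.115 11 -0.0006178371882109175 0.06868925301046869
0.006 t [-0.1148 -0.0861  0.1052  0.1299] l [-0.0349 -0.0099  0.0409]
pos [0.2343 0.6325 0.1928] yang 69.67 row [-0.6277 -0.2997  0.0717] spin 0.6973 mm [-376.6 -179.8   43. ] t 0.1 F [ 0.76  0.01 -0.31] w 1.003
```

View pics/side1.png

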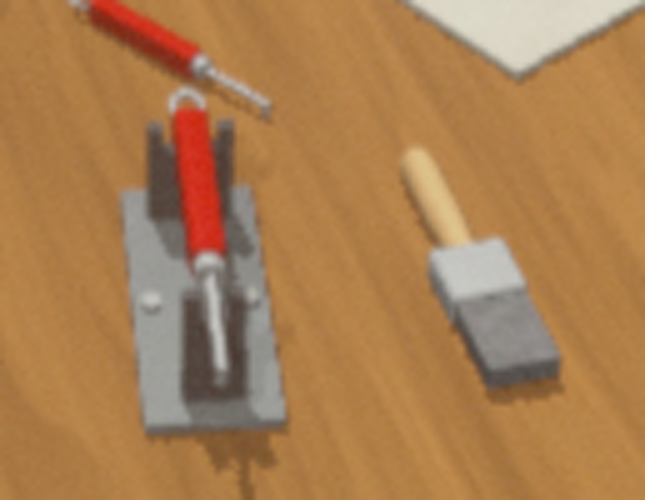

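{"fn": "step_arm", "kwargs": {"deltas": [[1,-0.628,-0.3,0.05,0.69],[1,-0.628,-0.3,0.05,0.69],[1,-0.628,-0.3,0.05,0.69],[1,-0.628,-0.3,0.05,0.69],[1,-0.628,-0.3,0.05,0.69]]}}

```text
t: 0.72
tcp_pos: [0.4526, 0.4076, 0.1708]
tool_rot: [-0.0, 0.605, 0.797, -0.0]
ft_force: [0.8, -0.2, 0.6]
width: 1.001
gripper_force: 0.0
```

```bash
python3 -c "
from h import *
go([.5247,.3327,.12],-12.85);print(read_state()['joints'])"
```

```text
pos [0.4526 0.4076 0.1708] yang 15.61 row [-0.1526  0.0822  0.0847] spin 0.2372 mm [-91.6  49.3  50.8] t 0.725 F [ 0.76 -0.24  0.56] w 1.001
[-0.99314418  0.51237839  0.2889548   1.6589673  -0.16739372  0.99480718
 -0.37530753]
```

{"fn": "step_arm", "kwargs": {"deltas": [[1,-0.1526,0.0822,0.085,0.237],[1,-0.1526,0.0822,0.085,0.237],[1,-0.1526,0.0822,0.085,0.237],[1,-0.1526,0.0822,0.085,0.237],[1,-0.1526,0.0822,0.085,0.237]]}}

```text
t: 1.35
tcp_pos: [0.5236, 0.3357, 0.1201]
tool_rot: [-0.0, 0.778, 0.628, 0.0]
ft_force: [-0.6, 0.1, 0.7]
width: 0.998
gripper_force: 0.0
```

```bash
python3 -c "
from h import *
go([.5247,.3327,.047],-12.85);print(read_state()['joints'])"
```

```text
pos [0.5236 0.3357 0.1201] yang -12.24 row [-0.0046  0.0028  0.1219] spin 0.0051 mm [-2.7  1.7 73.1] t 1.35 F [-0.57  0.14  0.73] w 0.998
[-0.89259984  0.5994579   0.40477426  1.68865803 -0.28531472  0.91212192
 -0.58864625]
```

{"fn": "step_arm", "kwargs": {"deltas": [[1,-0.0046,0.0028,0.05,0.005],[1,-0.0046,0.0028,0.1,0.005],[1,-0.0046,0.0028,0.122,0.005],[1,-0.0046,0.0028,0.122,0.005],[1,-0.0046,0.0028,0.122,0.005]]}}

```text
t: 1.98
tcp_pos: [0.5258, 0.3322, 0.048]
tool_rot: [0.0, 0.783, 0.622, 0.001]
ft_force: [-0.4, 0.3, 0.1]
width: 1.003
gripper_force: 0.0
```

```bash
python3 -c "
from h import *
go([.5247,.3327,.047],-12.85)"
```

```text
pos [0.5258 0.3322 0.048 ] yang -13.04 row [ 0.0004 -0.002   0.0017] spin -0.0016 mm [ 0.2 -1.2  1. ] t 1.975 F [-0.44  0.32  0.1 ] w 1.003
```

Close gently.

{"fn": "step_arm", "kwargs": {"deltas": [[0,0,-0.002,0.001,0],[0,0,-0.002,0.001,0],[0,0,-0.002,0.001,0],[0,0,-0.002,0.001,0],[0,0,-0.002,0.001,0]], "squeeze": 60}}

```text
t: 2.6
tcp_pos: [0.524, 0.332, 0.0463]
tool_rot: [0.0, 0.783, 0.622, -0.0]
ft_force: [0.5, 0.1, -0.1]
width: 0.001
gripper_force: 0.0
```

{"fn": "step_arm", "kwargs": {"deltas": [[0,0,0,0,0],[0,0,0,0,0],[0,0,0,0,0]]}}

```text
t: 2.98
tcp_pos: [0.524, 0.332, 0.0463]
tool_rot: [-0.0, 0.783, 0.622, -0.0]
ft_force: [-0.4, 0.5, -0.3]
width: 0.002
gripper_force: 0.0
```

```bash
python3 -c "
from h import *
go([.5247,.3327,.047],-12.85)"
```

```text
pos [0.524  0.332  0.0463] yang -13.09 row [ 0.0014  0.0009 -0.0012] spin -0.002 mm [ 0.9  0.5 -0.7] t 2.975 F [-0.43  0.47 -0.28] w 0.002
```

```bash
python3 - <<'E'
from h import *
a=[]
for n in("side","top"):
    s=snapshot(n); np.save(n,s,allow_pickle=True); p=proj(s,[.5247,.3327,.06]).astype(int); print(n,p)
    x0,y0=max(p[0]-65,0),max(p[1]-80,0)
    a.append(cv2.resize(s["img"][y0:y0+150,x0:x0+130][...,::-1],(390,450),interpolation=cv2.INTER_CUBIC))
cv2.imwrite("pics/c1.png",np.hstack(a))
E
```

```text
side [280 160]
top [212 209]
```

View pics/c1.png

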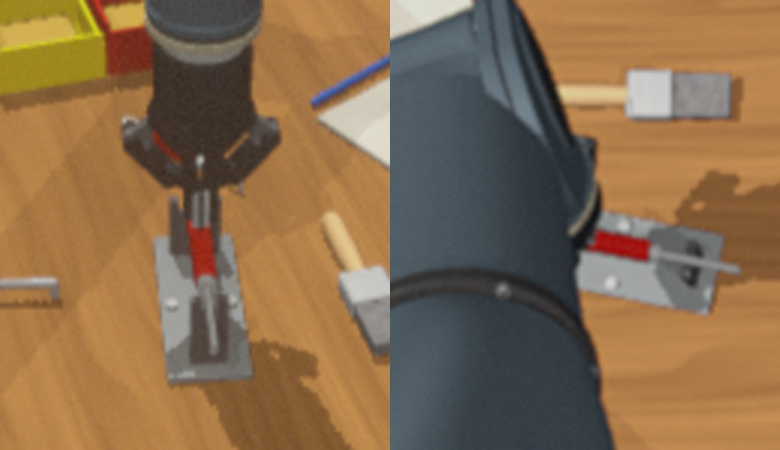

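```bash
python3 - <<'E'
from h import *
np.set_printoptions(precision=3,suppress=True)
s=np.load("side.npy",allow_pickle=True).item();P=cloud(s)
h=np.array([-.2224,-.975]); l=np.array([.975,-.2224])
for v in range(80+60,80+100,3):
    r=[]
    for u in range(215+54,215+80,2):
        p=P[v,u]; d=p[:2]-[.5247,.3327]; r.append("%4.0f,%4.0f,%4.0f"%(d@h*1e3,d@l*1e3,p[2]*1e3))
    print(v,*r,sep=" | ")
E
```

```text
140 |   12, -30, 137 |   15, -26, 139 |   13, -21, 138 |   12, -16, 137 |   14, -12, 138 |   15,  -7, 138 |   -1,  -1, 125 |   15,   2, 137 |   14,   7, 137 |   11,  12, 134 |   10,  17, 133 |   12,  22, 134 |   13,  27, 135
143 | -147, -19,  -0 | -146, -14,   0 | -144,  -8,   2 | -144,  -3,   2 |   17, -12, 131 |   14,  -7, 129 |    9,  -2, 124 |   13,   3, 127 |   16,   7, 130 |   12,  13, 126 | -142,  36,   1 | -140,  41,   2 | -140,  47,   2
146 | -136, -20,  -1 |  -51, -21,  67 |  -52, -16,  66 | -132,  -4,   1 |   10, -11, 116 |   10,  -6, 116 |   12,  -2, 118 |   10,   3, 116 |    4,   9, 110 |   10,  13, 115 | -128,  34,   2 | -125,  40,   4 | -125,  45,   4
149 | -119, -21,   2 |  -54, -21,  55 |  -46, -16,  61 | -118,  -5,   1 |    8, -11, 106 |   13,  -7, 109 |   14,  -2, 110 |   17,   3, 112 |    7,   9, 104 |    9,  13, 105 | -112,  33,   4 | -118,  39,  -1 | -116,  44,   0
152 | -109, -22,  -0 |  -54, -21,  45 |  -44, -16,  53 |  -41, -12,  56 |    6, -11,  95 |   15,  -7, 102 |   13,  -2,  99 |   16,   3, 102 |    6,   9,  93 |  -48,  20,  48 | -105,  32,  -1 | -102,  
[... 1349 characters left out ...]
 28,  11 |  -20,  34,   9
173 |  -12, -29,  11 |  -13, -24,   9 |  -15, -19,   8 |  -12, -14,  10 |  -12,  -9,   9 |  -14,  -3,   7 |   57,  -5,  72 |   63,  -1,  76 |   59,   4,  73 |  -12,  17,   8 |  -11,  22,   8 |  -10,  28,   9 |  -13,  33,   6
176 |   -7, -30,   5 |   -1, -25,  10 |   -1, -20,  10 |   -2, -15,   8 |    1, -10,  11 |   -2,  -4,   8 |   62,  -6,  66 |   68,  -1,  71 |   64,   4,  68 |    1,  16,   9 |    1,  21,   9 |    2,  26,   9 |    3,  31,  10
179 |   11, -31,  11 |   12, -26,  12 |   11, -21,  11 |   10, -16,   9 |   11, -10,   9 |   88, -13,  81 |   85,  -8,  77 |   75,  -2,  68 |   75,   3,  68 |   11,  15,   8 |   86,  11,  77 |   18,  25,  13 |   17,  30,  13
```

{"fn": "step_arm", "kwargs": {"deltas": [[0,0,0,-0.05,0],[0,0,0,-0.1,0],[0,0,0,-0.1,0],[0,0,0,-0.1,0]]}}

```text
t: 3.58
tcp_pos: [0.5236, 0.332, 0.1059]
tool_rot: [-0.0, 0.783, 0.622, -0.0]
ft_force: [-0.3, 0.1, 0.4]
width: -0.004
gripper_force: 0.0
```

```bash
python3 - <<'E'
from h import *
go([.5247,.3327,.047],-12.85)
s=snapshot("side");P=cloud(s)
q=P.reshape(-1,3); h=np.array([-.2224,-.975]); l=np.array([.975,-.2224]); d=q[:,:2]-[.5247,.3327]; t=d@h; w=d@l
for z in np.arange(.04,.2,.008):
    m=(abs(t)<.04)&(abs(w)<.04)&(q[:,2]>z)&(q[:,2]<z+.008)
    if m.any(): print(round(z,3),m.sum(),"t",t[m].min().round(3),t[m].max().round(3),"w",w[m].min().round(3),w[m].max().round(3))
p=proj(s,[.5247,.3327,.08]).astype(int);print(p)
cv2.imwrite("pics/c2.png",cv2.resize(s["img"][p[1]-100:p[1]+50,p[0]-75:p[0]+75][...,::-1],(600,600),interpolation=cv2.INTER_CUBIC))
E
```

```text
pos [0.5236 0.332  0.1059] yang -13.07 row [0.0015 0.0015 0.0982] spin -0.0019 mm [ 0.9  0.9 58.9] t 3.575 F [-0.31  0.15  0.41] w -0.004
0.056 4 t -0.024 0.038 w -0.008 -0.008
0.064 8 t -0.024 0.039 w -0.008 -0.007
0.072 146 t -0.038 0.038 w -0.009 0.01
0.08 8 t -0.028 0.038 w -0.001 0.007
0.144 13 t 0.007 0.017 w -0.011 0.005
0.152 30 t 0.006 0.017 w -0.014 0.012
0.16 34 t 0.005 0.015 w -0.014 0.012
0.168 33 t 0.006 0.016 w -0.014 0.012
0.176 34 t -0.008 0.017 w -0.014 0.012
0.184 47 t -0.002 0.018 w -0.028 0.032
0.192 100 t -0.01 0.018 w -0.035 0.034
[281 154]
```

View pics/c2.png

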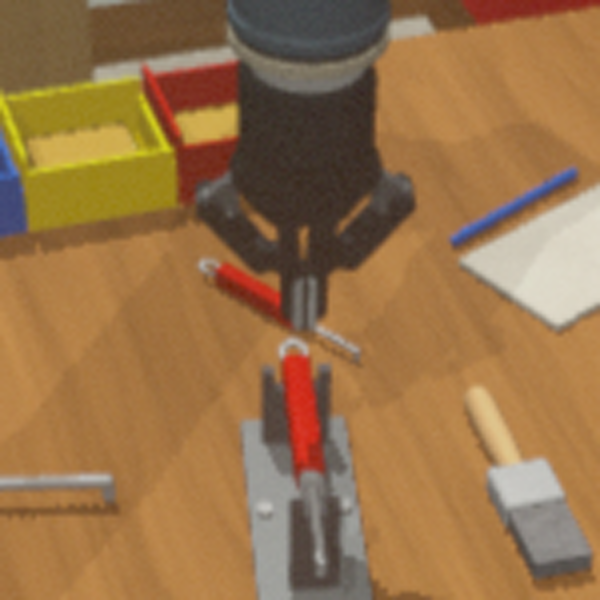

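```bash
cat >> h.py <<'E'
def tips(s,c):
    P=cloud(s).reshape(-1,3); h=np.array([-.2224,-.975]); l=np.array([.975,-.2224]); d=P[:,:2]-np.array(c)[:2]; t=d@h; w=d@l
    return P,t,w
E
python3 - <<'E'
from h import *
st=read_state()
for n in("side","top"):
    zs=[]
    for i in range(3):
        s=snapshot(n); P,t,w=tips(s,st["tcp_pos"])
        m=(abs(t)<.025)&(abs(w)<.02)&(P[:,2]>.09)&(P[:,2]<.3); zs.append(np.sort(P[m,2])[:12]) if m.any() else 0
    print(n,np.round(zs,4))
E
```

```text
side [[0.1464 0.147  0.1472 0.1478 0.1479 0.1484 0.1487 0.1487 0.1496 0.1499
  0.15   0.1512]
 [0.1472 0.1476 0.1488 0.1489 0.1492 0.1493 0.1501 0.1505 0.151  0.1513
  0.1515 0.1516]
 [0.1469 0.1477 0.1484 0.1484 0.1492 0.1499 0.1504 0.1516 0.1517 0.1517
  0.1521 0.1521]]
top [[0.1495 0.1518 0.1519 0.1541 0.1545 0.1547 0.155  0.1577 0.1578 0.1581
  0.1597 0.1599]
 [0.1489 0.1515 0.1518 0.1526 0.1536 0.1554 0.1554 0.1556 0.1557 0.1582
  0.1591 0.161 ]
 [0.1493 0.1512 0.1516 0.1516 0.1552 0.1553 0.1559 0.1572 0.1591 0.1593
  0.1602 0.1611]]
```

{"fn": "step_arm", "kwargs": {"deltas": [[1,0,0,0,0],[1,0,0,0,0],[1,0,0,0,0],[1,0,0,0,0],[1,0,0,0,0]]}}

```text
t: 4.55
tcp_pos: [0.524, 0.332, 0.1063]
tool_rot: [0.0, 0.783, 0.622, -0.0]
ft_force: [-0.5, -0.7, 0.4]
width: 0.997
gripper_force: 0.0
```

```bash
python3 - <<'E'
from h import *
st=read_state(); go([.5247,.3327,.01],-12.85)
s=snapshot("side"); P,t,w=tips(s,st["tcp_pos"])
for z in np.arange(.09,.22,.008):
    m=(abs(t)<.04)&(abs(w)<.07)&(P[:,2]>z)&(P[:,2]<z+.008)
    a=m&(w<0); b=m&(w>0)
    for k in (a,b):
        if k.any(): print(round(z,3),k.sum(),"t",np.median(t[k]).round(3),"w",w[k].min().round(3),w[k].max().round(3))
E
```

```text
pos [0.524  0.332  0.1063] yang -13.08 row [0.0014 0.0009 0.1605] spin -0.0019 mm [ 0.8  0.5 96.3] t 4.55 F [-0.54 -0.74  0.38] w 0.997
0.154 2 t 0.009 w -0.046 -0.044
0.154 2 t 0.009 w 0.043 0.05
0.162 11 t 0.011 w -0.053 -0.044
0.162 15 t 0.01 w 0.043 0.054
0.17 17 t 0.009 w -0.055 -0.044
0.17 18 t 0.01 w 0.043 0.057
0.178 17 t 0.009 w -0.055 -0.044
0.178 19 t 0.009 w 0.043 0.057
0.186 18 t 0.009 w -0.055 -0.043
0.186 20 t 0.009 w 0.043 0.056
0.194 13 t 0.011 w -0.057 -0.043
0.194 17 t 0.013 w 0.044 0.063
0.202 43 t 0.011 w -0.068 -0.037
0.202 42 t 0.009 w 0.041 0.068
0.21 63 t 0.009 w -0.068 -0.014
0.21 59 t 0.011 w 0.033 0.07
0.218 83 t 0.012 w -0.07 -0.0
0.218 71 t 0.012 w 0.002 0.07
```

{"fn": "step_arm", "kwargs": {"deltas": [[1,0.0014,0.0009,0.05,0],[1,0.0014,0.0009,0.09,0],[1,0.0014,0.0009,0.12,0],[1,0.0014,0.0009,0.12,0],[1,0.0014,0.0009,0.12,0]]}}

```text
t: 5.22
tcp_pos: [0.5253, 0.3328, 0.035]
tool_rot: [0.0, 0.783, 0.622, 0.0]
ft_force: [-0.6, -0.5, 0.7]
width: 0.999
gripper_force: 0.0
```

{"fn": "step_arm", "kwargs": {"deltas": [[1,0,0,0.03,0],[1,0,0,0.043,0],[1,0,0,0.043,0],[1,0,0,0.043,0]]}}

```text
t: 5.72
tcp_pos: [0.5249, 0.3327, 0.0086]
tool_rot: [0.0, 0.783, 0.622, 0.0]
ft_force: [-0.6, 0.0, -0.2]
width: 1.0
gripper_force: 0.0
```

```bash
python3 - <<'E'
from h import *
st=read_state(); go([.5247,.3327,.008],-12.85)
s=snapshot("side"); P,t,w=tips(s,st["tcp_pos"])
for z in np.arange(.02,.1,.008):
    m=(abs(t)<.04)&(abs(w)<.07)&(abs(w)>.03)&(P[:,2]>z)&(P[:,2]<z+.008)
    a=m&(w<0); b=m&(w>0)
    for k in (a,b):
        if k.any(): print(round(z,3),k.sum(),"t",np.median(t[k]).round(3),"w",w[k].min().round(3),w[k].max().round(3))
E
```

```text
pos [0.5249 0.3327 0.0086] yang -13.09 row [-0.     -0.0003  0.001 ] spin -0.002 mm [-0.  -0.2  0.6] t 5.725 F [-0.61  0.04 -0.24] w 1.0
0.06 2 t 0.008 w -0.048 -0.043
0.06 6 t 0.011 w 0.043 0.048
0.068 15 t 0.011 w -0.055 -0.043
0.068 17 t 0.009 w 0.043 0.056
0.076 15 t 0.01 w -0.055 -0.043
0.076 16 t 0.01 w 0.043 0.056
0.084 14 t 0.011 w -0.055 -0.043
0.084 17 t 0.01 w 0.043 0.055
0.092 15 t 0.01 w -0.055 -0.043
0.092 10 t 0.008 w 0.043 0.056
```

Tips stand at ~0.062 open (0.048 closed), as intended. Close.

{"fn": "step_arm", "kwargs": {"deltas": [[0,0,0,0,0],[0,0,0,0,0],[0,0,0,0,0],[0,0,0,0,0],[0,0,0,0,0]], "squeeze": 60}}

```text
t: 6.4
tcp_pos: [0.5248, 0.3328, 0.0087]
tool_rot: [-0.0, 0.783, 0.622, 0.0]
ft_force: [-0.9, -0.3, 2.8]
width: 0.204
gripper_force: 58.5
```

{"fn": "step_arm", "kwargs": {"deltas": [[0,0,0,0,0],[0,0,0,0,0],[0,0,0,0,0]]}}

```text
t: 6.78
tcp_pos: [0.5248, 0.3328, 0.0087]
tool_rot: [-0.0, 0.783, 0.622, 0.0]
ft_force: [-1.9, -0.7, 5.2]
width: 0.199
gripper_force: 58.7
```

{"fn": "step_arm", "kwargs": {"deltas": [[0,0,0,-0.02,0],[0,0,0,-0.06,0],[0,0,0,-0.1,0],[0,0,0,-0.1,0],[0,0,0,-0.1,0]]}}

```text
t: 7.4
tcp_pos: [0.5243, 0.3326, 0.068]
tool_rot: [-0.0, 0.783, 0.622, -0.0]
ft_force: [-0.2, -0.3, -2.6]
width: 0.202
gripper_force: 58.6
```

```bash
cat >> h.py <<'E'
def hook(st,n="side",fwd=.16):
    """rod line measured from cloud around gripper: along t from TCP"""
    s=snapshot(n); P,t,w=tips(s,st["tcp_pos"]); a=st["tcp_pos"][2]+.0563
    for x in np.arange(.03,fwd,.01):
        m=(abs(t-x)<.005)&(abs(w)<.02)&(abs(P[:,2]-a)<.022)
        if m.any(): print(n,x.round(2),m.sum(),"w",np.median(w[m]).round(4),"z-axis",(np.median(P[m,2])-a).round(4),(P[m,2].min()-a).round(4),"tmax",t[m].max().round(4))
E
python3 - <<'E'
from h import *
st=read_state(); go([.5247,.3327,.0687],-12.85)
hook(st,"side"); hook(st,"top")
E
```

```text
pos [0.5243 0.3326 0.068 ] yang -13.07 row [ 0.0003  0.0007 -0.0011] spin -0.0019 mm [ 0.2  0.4 -0.7] t 7.4 F [-0.17 -0.28 -2.6 ] w 0.202
side 0.03 22 w -0.0009 z-axis 0.0115 0.0074 tmax 0.0343
side 0.04 26 w -0.0007 z-axis 0.0114 -0.0067 tmax 0.0447
side 0.05 36 w -0.0004 z-axis 0.0105 -0.0048 tmax 0.055
side 0.06 34 w -0.0002 z-axis 0.0055 -0.0038 tmax 0.0647
side 0.07 13 w 0.0001 z-axis 0.0039 0.001 tmax 0.0734
side 0.08 5 w -0.0008 z-axis 0.0035 0.0008 tmax 0.0828
side 0.09 9 w 0.0003 z-axis 0.0031 0.0013 tmax 0.0947
side 0.1 6 w -0.0014 z-axis 0.0031 0.0022 tmax 0.1028
side 0.11 6 w 0.0005 z-axis 0.0052 0.0032 tmax 0.1141
side 0.12 13 w -0.0005 z-axis 0.0024 -0.0027 tmax 0.1248
side 0.13 11 w -0.0006 z-axis -0.0035 -0.0076 tmax 0.1295
top 0.03 37 w -0.0015 z-axis 0.0109 -0.0034 tmax 0.0347
top 0.04 39 w -0.0025 z-axis 0.0112 -0.0034 tmax 0.0449
top 0.05 37 w -0.0007 z-axis 0.0109 -0.006 tmax 0.0546
top 0.06 32 w -0.0016 z-axis 0.0062 -0.0077 tmax 0.0649
top 0.07 11 w 0.0002 z-axis 0.0032 0.0004 tmax 0.0749
top 0.08 13 w -0.0007 z-axis 0.0031 -0.0038 tmax 0.0845
top 0.09 11 w -0.0008 z-axis 0.0042 0.0025 tmax 0.0939
top 0.1 13 w -0.0002 z-axis 0.003 0.0015 tmax 0.1049
top 0.11 13 w -0.0007 z-axis 0.0026 -0.0005 tmax 0.1149
top 0.12 11 w -0.0009 z-axis 0.0034 0.0014 tmax 0.1244
top 0.13 5 w -0.0005 z-axis 0.0016 -0.0055 tmax 0.128
```

```bash
python3 - <<'E'
from h import *
go([.5294,.0195,.068],-13.95)
E
```

```text
pos [0.5241 0.3324 0.0676] yang -13.08 row [-5.060e-01  1.266e-01 -3.000e-04] spin 0.0072 mm [-3.036e+02  7.600e+01 -2.000e-01] t 7.5 F [-0.08 -0.91 -1.61] w 0.197
```

{"fn": "step_arm", "kwargs": {"deltas": [[0,-0.08,0.02,0,0.007],[0,-0.18,0.045,0,0.007],[0,-0.28,0.07,0,0.007],[0,-0.37,0.093,0,0.007],[0,-0.44,0.11,0,0.007]]}}

```text
t: 8.12
tcp_pos: [0.5287, 0.0578, 0.068]
tool_rot: [0.0, 0.788, 0.615, -0.001]
ft_force: [0.7, 0.1, -2.0]
width: 0.199
gripper_force: 58.6
```

{"fn": "step_arm", "kwargs": {"deltas": [[0,-0.045,0.011,0,0],[0,-0.066,0.0166,0,0],[0,-0.066,0.0166,0,0],[0,-0.066,0.0166,0,0]]}}

```text
t: 8.62
tcp_pos: [0.5294, 0.0214, 0.0682]
tool_rot: [-0.0, 0.787, 0.617, 0.0]
ft_force: [0.7, 0.0, -1.7]
width: 0.198
gripper_force: 58.6
```

```bash
python3 - <<'E'
from h import *
go([.5294,.0195,.0177],-13.95); print(read_state()["joints"])
E
```

```text
pos [0.5294 0.0214 0.0682] yang -13.82 row [-0.0032  0.0009  0.0842] spin 0.0011 mm [-1.9  0.5 50.5] t 8.625 F [ 0.74  0.04 -1.68] w 0.198
[-0.35830944  0.54301981  0.34350322  1.97939749 -0.28674275  0.66595824
 -0.07439308]
```

{"fn": "step_arm", "kwargs": {"deltas": [[0,-0.003,0.001,0.03,0.001],[0,-0.003,0.001,0.07,0.001],[0,-0.003,0.001,0.0842,0.001],[0,-0.003,0.001,0.0842,0.001],[0,-0.003,0.001,0.0842,0.001]]}}

```text
t: 9.25
tcp_pos: [0.53, 0.0182, 0.0186]
tool_rot: [0.0, 0.788, 0.616, 0.0]
ft_force: [0.4, -0.5, -1.4]
width: 0.201
gripper_force: 58.6
```

```bash
python3 - <<'E'
from h import *
st=read_state(); go([.5222,-.0097,.0177],-13.95)
u=np.array([-.241,-.9705]); l=np.array([.9705,-.241])
for n in("side","top"):
    s=snapshot(n); np.save(n,s,allow_pickle=True); P=cloud(s).reshape(-1,3); d=P[:,:2]-st["tcp_pos"][:2]; t=d@u; w=d@l
    m=(t>.07)&(t<.14)&(abs(w)<.012)&(P[:,2]>.055)&(P[:,2]<.09); print(n,"rod",m.sum(),np.median(w[m]),np.median(P[m,2]),np.sort(t[m])[-3:])
    b=mask(s,"blue").reshape(-1)&(t>.13)&(t<.25)&(P[:,2]>.088)&(P[:,2]<.1)
    print("plate",b.sum(),"t",np.percentile(t[b],[2,50,98]),"w",np.percentile(w[b],[1,99]))
    p=proj(s,[.4896,-.1406,.07]).astype(int); print(p)
    x0,y0=p[0]-60,p[1]-75
    c=cv2.resize(s["img"][y0:y0+110,x0:x0+120][...,::-1],(390,358),interpolation=cv2.INTER_CUBIC); im=c if n=="side" else np.hstack([im,c])
cv2.imwrite("pics/i1.png",im)
E
```

```text
pos [0.53   0.0182 0.0186] yang -14.01 row [-0.0483 -0.0014  0.0015] spin -0.0005 mm [-29.   -0.8   0.9] t 9.25 F [ 0.4  -0.51 -1.4 ] w 0.201
side rod 39 -0.0002537052980366437 0.07770417150539477 [0.09779021 0.09806826 0.09939022]
plate 139 t [0.16365654 0.166983   0.16939767] w [-0.0779095   0.07595898]
[341 319]
top rod 0 nan nan []
  return _methods._mean(a, axis=axis, dtype=dtype,
  ret = ret.dtype.type(ret / rcount)
Traceback (most recent call last):
IndexError: index -1 is out of bounds for axis 0 with size 0
```

{"fn": "step_arm", "kwargs": {"deltas": [[0,-0.02,0,0.0015,0],[0,-0.04,0,0.0015,0],[0,-0.06,0,0.0015,0],[0,-0.07,0,0.0015,0],[0,-0.075,0,0.0015,0]]}}

```text
t: 9.98
tcp_pos: [0.5185, -0.0263, 0.0171]
tool_rot: [-0.0, 0.788, 0.615, -0.0]
ft_force: [0.2, -0.1, -0.8]
width: 0.201
gripper_force: 58.6
```

{"fn": "step_arm", "kwargs": {"deltas": [[0,-0.01,0,0,0],[0,-0.02,0,0,0],[0,-0.025,0,0,0],[0,-0.025,0,0,0]]}}

```text
t: 10.48
tcp_pos: [0.515, -0.0405, 0.0171]
tool_rot: [0.0, 0.788, 0.615, -0.0]
ft_force: [-0.1, 0.3, -1.4]
width: 0.2
gripper_force: 58.6
```

```bash
cat >> h.py <<'E'
def look(name=None):
    st=read_state(); u=np.array([-.241,-.9705]); l=np.array([.9705,-.241]); H=np.array([.4896,-.1406])
    d=st["tcp_pos"][:2]-H; print("tip rel. start-hole x %.4f y %.4f axis z %.4f"%(d@u+.125,-(d@l),st["tcp_pos"][2]+.0563),"F along out %.2f"%-(st["ft_force"][:2]@u),st["ft_force"].round(1),"t",st["t"])
    s=snapshot("side"); P=cloud(s).reshape(-1,3); d=P[:,:2]-H; t=d@u; w=d@l
    b=mask(s,"blue").reshape(-1)&(t>-.12)&(t<.06)&(P[:,2]>.088)&(P[:,2]<.1)
    print("plate mid",b.sum(),np.percentile(t[b],[2,50,98]).round(4),"w",np.percentile(w[b],[1,99]).round(4))
    m=(t>-.06)&(t<.02)&(abs(w)<.012)&(P[:,2]>.04)&(P[:,2]<.085)&~b; print("rod",m.sum(),np.median(w[m]).round(4),np.median(P[m,2]).round(4))
    if name:
        p=proj(s,[.4896,-.1406,.07]).astype(int)
        cv2.imwrite(name,cv2.resize(s["img"][p[1]-100:p[1]+40,p[0]-90:p[0]+90][...,::-1],(720,560),interpolation=cv2.INTER_CUBIC))
E
python3 -c "
from h import *
look('pics/i2.png')"
```

```text
tip rel. start-hole x 0.0218 y -0.0005 axis z 0.0734 F along out 0.30 [-0.1  0.3 -1.4] t 10.475
plate mid 138 [0.0002 0.0032 0.0052] w [-0.0772  0.0763]
rod 5 -0.008 0.0808
```

View pics/i2.png

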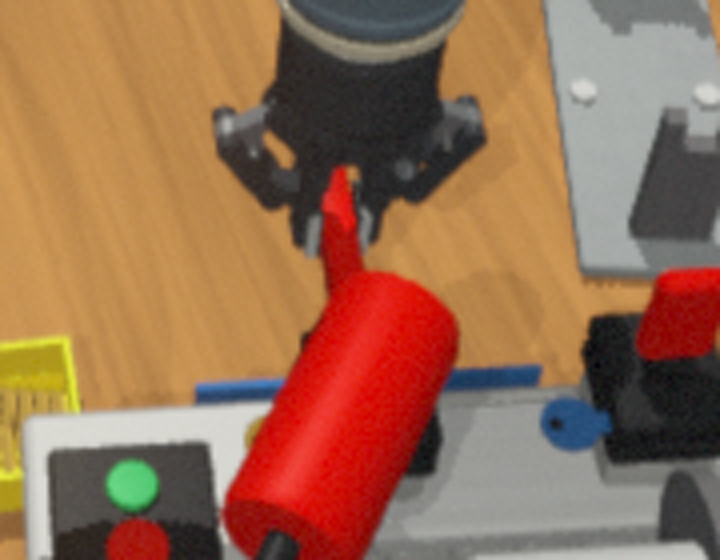

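{"fn": "step_arm", "kwargs": {"deltas": [[0,0,0,0.008,0],[0,0,0,0.0165,0],[0,0,0,0.0165,0],[0,0,0,0.0165,0]]}}

```text
t: 11.02
tcp_pos: [0.5149, -0.0403, 0.0071]
tool_rot: [-0.0, 0.788, 0.615, -0.0]
ft_force: [-0.1, -0.6, -0.5]
width: 0.201
gripper_force: 58.6
```

{"fn": "step_arm", "kwargs": {"deltas": [[0,0.005,0,0,0],[0,0.012,0,0,0],[0,0.019,0,0,0],[0,0.024,0,0,0],[0,0.028,0,0,0]]}}

```text
t: 11.65
tcp_pos: [0.5189, -0.0246, 0.0072]
tool_rot: [0.0, 0.788, 0.615, -0.0]
ft_force: [0.3, -5.2, -2.4]
width: 0.197
gripper_force: 58.5
```

```bash
python3 -c "
from h import *
look()"
```

```text
tip rel. start-hole x 0.0054 y -0.0005 axis z 0.0635 F along out -4.94 [ 0.3 -5.2 -2.4] t 11.65
plate mid 134 [-0.001   0.0023  0.0044] w [-0.0772  0.0764]
rod 0 nan nan
  return _methods._mean(a, axis=axis, dtype=dtype,
  ret = ret.dtype.type(ret / rcount)
```

{"fn": "step_arm", "kwargs": {"deltas": [[0,0.006,0,0,0],[0,0.014,0,0,0],[0,0.022,0,0,0],[0,0.03,0,0,0],[0,0.038,0,0,0]]}}

```text
t: 12.32
tcp_pos: [0.5246, -0.0015, 0.0072]
tool_rot: [-0.0, 0.788, 0.615, -0.0]
ft_force: [-0.9, -4.8, -0.9]
width: 0.197
gripper_force: 58.5
```

{"fn": "step_arm", "kwargs": {"deltas": [[0,0.008,0,0,0],[0,0.016,0,0,0],[0,0.024,0,0,0],[0,0.032,0,0,0],[0,0.038,0,0,0]]}}

```text
t: 12.95
tcp_pos: [0.5301, 0.0206, 0.0072]
tool_rot: [-0.0, 0.788, 0.615, -0.0]
ft_force: [-1.1, -4.1, -0.7]
width: 0.199
gripper_force: 58.5
```

```bash
python3 -c "
from h import *
look()" 2>/dev/null
```

```text
tip rel. start-hole x -0.0412 y -0.0005 axis z 0.0635 F along out -4.27 [-1.1 -4.1 -0.7] t 12.95
plate mid 168 [-0.0476 -0.0444 -0.0419] w [-0.0764  0.0749]
rod 0 nan nan
```

{"fn": "step_arm", "kwargs": {"deltas": [[0,0.006,0,0,0],[0,0.012,0,0,0],[0,0.016,0,0,0],[0,0.018,0,0,0],[0,0.018,0,0,0]]}}

```text
t: 13.62
tcp_pos: [0.5328, 0.031, 0.0072]
tool_rot: [-0.0, 0.788, 0.615, 0.0]
ft_force: [-1.3, -2.9, -1.2]
width: 0.201
gripper_force: 58.5
```

{"fn": "step_arm", "kwargs": {"deltas": [[0,-0.0005,0,0,0]]}}

```text
t: 13.75
tcp_pos: [0.5328, 0.0308, 0.0072]
tool_rot: [-0.0, 0.788, 0.615, 0.0]
ft_force: [-0.1, -1.3, -2.1]
width: 0.205
gripper_force: 58.5
```

{"fn": "step_arm", "kwargs": {"deltas": [[0,-0.0005,0,0,0]]}}

```text
t: 13.88
tcp_pos: [0.5328, 0.0307, 0.0072]
tool_rot: [-0.0, 0.788, 0.616, 0.0]
ft_force: [0.0, -1.8, -1.9]
width: 0.201
gripper_force: 58.5
```

{"fn": "step_arm", "kwargs": {"deltas": [[0,-0.0005,0,0,0]]}}

```text
t: 14.0
tcp_pos: [0.5329, 0.0303, 0.0073]
tool_rot: [-0.0, 0.788, 0.616, 0.0]
ft_force: [-0.1, -0.6, -1.6]
width: 0.201
gripper_force: 58.5
```

{"fn": "step_arm", "kwargs": {"deltas": [[0,-0.0005,0,0,0]]}}

```text
t: 14.12
tcp_pos: [0.5327, 0.0298, 0.0072]
tool_rot: [0.0, 0.788, 0.615, 0.0]
ft_force: [1.3, 0.8, -1.0]
width: 0.203
gripper_force: 58.5
```

{"fn": "step_arm", "kwargs": {"deltas": [[0,0.002,0,0,0]]}}

```text
t: 14.25
tcp_pos: [0.5328, 0.0307, 0.0072]
tool_rot: [0.0, 0.788, 0.615, 0.0]
ft_force: [-0.5, -1.7, -0.3]
width: 0.202
gripper_force: 58.5
```

{"fn": "step_arm", "kwargs": {"deltas": [[0,0.001,0,0,0]]}}

```text
t: 14.38
tcp_pos: [0.5328, 0.0309, 0.0072]
tool_rot: [0.0, 0.788, 0.615, -0.0]
ft_force: [-1.0, -3.4, -0.7]
width: 0.203
gripper_force: 58.5
```

```bash
python3 -c "
from h import *
look()" 2>/dev/null
```

```text
tip rel. start-hole x -0.0518 y -0.0006 axis z 0.0635 F along out -3.58 [-1.  -3.4 -0.7] t 14.375
plate mid 194 [-0.0585 -0.0551 -0.0527] w [-0.077   0.0755]
rod 3 -0.0113 0.0816
```

{"fn": "step_arm", "kwargs": {"deltas": [[0,0.002,0,0,0],[0,0.004,0,0,0],[0,0.006,0,0,0],[0,0.006,0,0,0]]}}

```text
t: 14.92
tcp_pos: [0.5337, 0.0349, 0.0072]
tool_rot: [-0.0, 0.788, 0.615, -0.0]
ft_force: [-0.1, -3.0, -1.4]
width: 0.2
gripper_force: 58.5
```

{"fn": "step_arm", "kwargs": {"deltas": [[0,0.002,0,0,0],[0,0.004,0,0,0],[0,0.006,0,0,0],[0,0.006,0,0,0]]}}

```text
t: 15.42
tcp_pos: [0.5346, 0.0385, 0.0072]
tool_rot: [-0.0, 0.788, 0.615, 0.0]
ft_force: [-1.1, -4.0, -1.1]
width: 0.198
gripper_force: 58.5
```

{"fn": "step_arm", "kwargs": {"deltas": [[0,0.002,0,0,0],[0,0.004,0,0,0],[0,0.006,0,0,0],[0,0.006,0,0,0]]}}

```text
t: 15.92
tcp_pos: [0.5356, 0.042, 0.0072]
tool_rot: [-0.0, 0.788, 0.615, 0.0]
ft_force: [-0.7, -3.4, -1.5]
width: 0.195
gripper_force: 58.5
```

{"fn": "step_arm", "kwargs": {"deltas": [[0,0.002,0,0,0],[0,0.004,0,0,0],[0,0.006,0,0,0],[0,0.006,0,0,0]]}}

```text
t: 16.42
tcp_pos: [0.5364, 0.0455, 0.0072]
tool_rot: [-0.0, 0.788, 0.615, 0.0]
ft_force: [0.0, -2.9, -1.4]
width: 0.198
gripper_force: 58.5
```

{"fn": "step_arm", "kwargs": {"deltas": [[0,0.002,0,0,0],[0,0.004,0,0,0],[0,0.006,0,0,0],[0,0.006,0,0,0]]}}

```text
t: 16.92
tcp_pos: [0.5373, 0.049, 0.0072]
tool_rot: [-0.0, 0.788, 0.615, 0.0]
ft_force: [-1.2, -3.2, -1.1]
width: 0.2
gripper_force: 58.5
```

{"fn": "step_arm", "kwargs": {"deltas": [[0,0.002,0,0,0],[0,0.004,0,0,0],[0,0.006,0,0,0],[0,0.006,0,0,0]]}}

```text
t: 17.42
tcp_pos: [0.5381, 0.0525, 0.0072]
tool_rot: [-0.0, 0.788, 0.615, 0.0]
ft_force: [-1.2, -3.5, -1.0]
width: 0.203
gripper_force: 58.5
```

{"fn": "step_arm", "kwargs": {"deltas": [[0,0.002,0,0,0],[0,0.004,0,0,0],[0,0.006,0,0,0],[0,0.006,0,0,0]]}}

```text
t: 17.92
tcp_pos: [0.5388, 0.0549, 0.0071]
tool_rot: [0.0, 0.788, 0.615, -0.0]
ft_force: [-1.3, -6.4, -1.5]
width: 0.205
gripper_force: 58.5
```

{"fn": "step_arm", "kwargs": {"deltas": [[0,0.0015,0,0,0],[0,0.003,0,0,0],[0,0.003,0,0,0],[0,0.003,0,0,0]]}}

```text
t: 18.42
tcp_pos: [0.5388, 0.0551, 0.007]
tool_rot: [0.001, 0.789, 0.615, -0.001]
ft_force: [-2.5, -10.8, -2.6]
width: 0.202
gripper_force: 58.5
```

```bash
python3 -c "
from h import *
look()" 2>/dev/null
```

```text
tip rel. start-hole x -0.0768 y -0.0006 axis z 0.0633 F along out -11.06 [ -2.5 -10.8  -2.6] t 18.425
plate mid 264 [-0.0829 -0.0795 -0.0767] w [-0.0749  0.0745]
rod 0 nan nan
```

{"fn": "step_arm", "kwargs": {"deltas": [[0,0,0,0,0],[0,0,0,0,0],[0,0,0,0,0]]}}

```text
t: 18.85
tcp_pos: [0.5388, 0.0551, 0.007]
tool_rot: [0.001, 0.789, 0.615, -0.001]
ft_force: [-1.8, -12.1, -2.4]
width: 0.201
gripper_force: 58.5
```

{"fn": "step_arm", "kwargs": {"deltas": [[0,-0.006,0,0,0],[0,-0.014,0,0,0],[0,-0.022,0,0,0],[0,-0.026,0,0,0],[0,-0.026,0,0,0]]}}

```text
t: 19.48
tcp_pos: [0.5357, 0.0423, 0.0072]
tool_rot: [-0.0, 0.788, 0.615, 0.0]
ft_force: [-0.6, -0.9, -0.5]
width: 0.2
gripper_force: 58.7
```

```bash
python3 -c "
from h import *
look(); st=read_state(); hook(st,'side',.11); hook(st,'top',.11)" 2>/dev/null
```

```text
tip rel. start-hole x -0.0636 y -0.0006 axis z 0.0635 F along out -0.99 [-0.6 -0.9 -0.5] t 19.475
plate mid 256 [-0.0827 -0.0794 -0.077 ] w [-0.0759  0.0752]
rod 0 nan nan
side 0.03 40 w -0.0027 z-axis 0.0116 -0.0074 tmax 0.0346
side 0.04 36 w -0.0035 z-axis 0.0112 -0.0015 tmax 0.0449
side 0.05 50 w -0.0022 z-axis 0.0104 -0.0062 tmax 0.0549
side 0.06 48 w -0.0016 z-axis 0.0059 -0.0044 tmax 0.0647
side 0.07 12 w -0.0015 z-axis 0.0037 0.0011 tmax 0.0739
side 0.08 13 w -0.0019 z-axis 0.0028 0.0004 tmax 0.0843
side 0.1 10 w -0.0022 z-axis 0.0037 0.0005 tmax 0.104
```

{"fn": "step_arm", "kwargs": {"deltas": [[0,0,0,-0.008,0],[0,0,0,-0.0165,0],[0,0,0,-0.0165,0],[0,0,0,-0.0165,0]]}}

```text
t: 20.12
tcp_pos: [0.5357, 0.0424, 0.0172]
tool_rot: [0.0, 0.788, 0.615, 0.0]
ft_force: [-0.3, 0.9, -1.5]
width: 0.201
gripper_force: 58.7
```

{"fn": "step_arm", "kwargs": {"deltas": [[0,0.01,0,0,0],[0,0.025,0,0,0],[0,0.04,0,0,0],[0,0.055,0,0,0],[0,0.07,0,0,0]]}}

```text
t: 20.75
tcp_pos: [0.546, 0.0839, 0.017]
tool_rot: [-0.0, 0.788, 0.616, -0.0]
ft_force: [-0.3, -0.4, -0.9]
width: 0.202
gripper_force: 58.7
```

{"fn": "step_arm", "kwargs": {"deltas": [[0,0.02,0,0,0],[0,0.04,0,0,0],[0,0.05,0,0,0],[0,0.05,0,0,0],[0,0.05,0,0,0]]}}

```text
t: 21.38
tcp_pos: [0.553, 0.1117, 0.0171]
tool_rot: [0.0, 0.788, 0.615, -0.0]
ft_force: [-0.1, -1.3, -0.9]
width: 0.198
gripper_force: 58.7
```

```bash
python3 -c "
from h import *
look(); st=read_state(); hook(st,'side'); go([.5248,.3328,.07],-13.07)" 2>/dev/null
```

```text
tip rel. start-hole x -0.1351 y -0.0007 axis z 0.0734 F along out -1.33 [-0.1 -1.3 -0.9] t 21.375
plate mid 263 [-0.0827 -0.0794 -0.0766] w [-0.0757  0.0756]
rod 0 nan nan
side 0.03 35 w -0.003 z-axis 0.0111 -0.0066 tmax 0.0348
side 0.04 32 w -0.0028 z-axis 0.0115 0.0007 tmax 0.045
side 0.05 44 w -0.0033 z-axis 0.0102 -0.0065 tmax 0.0547
side 0.06 45 w -0.0016 z-axis 0.0062 -0.0064 tmax 0.0648
side 0.07 10 w -0.0015 z-axis 0.0028 0.0015 tmax 0.0749
side 0.08 8 w -0.0024 z-axis 0.0028 -0.0009 tmax 0.0847
side 0.09 13 w -0.002 z-axis 0.0033 -0.0008 tmax 0.0944
side 0.1 10 w -0.0021 z-axis 0.0037 -0.0007 tmax 0.1042
side 0.11 12 w -0.0024 z-axis 0.0033 -0.0004 tmax 0.1134
side 0.12 13 w -0.0028 z-axis 0.0027 -0.0065 tmax 0.1243
side 0.13 12 w -0.0023 z-axis -0.0015 -0.0101 tmax 0.1283
pos [0.5531 0.1116 0.0171] yang -14.08 row [ 0.3461 -0.1354 -0.0882] spin -0.0084 mm [207.6 -81.2 -52.9] t 21.475 F [ 0.77 -0.5  -1.09] w 0.203
```

Tray stayed out. Unhooked and clear: rise, then go back over the rest.

{"fn": "step_arm", "kwargs": {"deltas": [[0,0,0,-0.04,-0.0084],[0,0,0,-0.0882,-0.0084],[0,0.07,-0.028,-0.0882,-0.0084],[0,0.15,-0.06,-0.0882,-0.0084],[0,0.22,-0.088,-0.0882,-0.0084]]}}

```text
t: 22.1
tcp_pos: [0.5336, 0.2545, 0.0701]
tool_rot: [-0.0, 0.783, 0.622, 0.0]
ft_force: [0.5, 0.8, -0.7]
width: 0.198
gripper_force: 58.7
```

{"fn": "step_arm", "kwargs": {"deltas": [[0,0.06,-0.022,0,0],[0,0.1,-0.038,0,0],[0,0.12,-0.046,0,0],[0,0.126,-0.0474,0,0],[0,0.126,-0.0474,0,0]]}}

```text
t: 22.72
tcp_pos: [0.5237, 0.3318, 0.0701]
tool_rot: [0.0, 0.783, 0.622, -0.0]
ft_force: [-0.1, -0.5, -1.0]
width: 0.202
gripper_force: 58.7
```

{"fn": "step_arm", "kwargs": {"deltas": [[0,0,0,0,0],[0,0,0,0,0]]}}

```text
t: 22.98
tcp_pos: [0.5236, 0.3322, 0.0701]
tool_rot: [0.0, 0.783, 0.622, -0.0]
ft_force: [-0.2, 0.8, -1.9]
width: 0.199
gripper_force: 58.7
```

```bash
python3 -c "
from h import *
go([.5248,.3328,.0087],-13.07)
st=read_state(); hook(st,'side'); hook(st,'top')" 2>/dev/null
```

```text
pos [0.5236 0.3322 0.0701] yang -13.11 row [0.0014 0.0017 0.1024] spin -0.0003 mm [ 0.8  1.  61.4] t 22.975 F [-0.23  0.75 -1.9 ] w 0.199
side 0.03 20 w -0.0001 z-axis 0.0118 0.0093 tmax 0.0339
side 0.04 25 w -0.001 z-axis 0.0117 0.0006 tmax 0.0449
side 0.05 36 w -0.0024 z-axis 0.0105 -0.0074 tmax 0.0549
side 0.06 34 w -0.001 z-axis 0.005 -0.005 tmax 0.0643
side 0.07 8 w 0.0007 z-axis 0.0038 -0.0036 tmax 0.0735
side 0.08 10 w -0.0005 z-axis 0.0037 0.0016 tmax 0.0848
side 0.09 5 w 0.0007 z-axis 0.0031 0.0028 tmax 0.0944
side 0.1 8 w -0.0009 z-axis 0.0032 0.0013 tmax 0.1036
side 0.11 8 w -0.0006 z-axis 0.0028 0.001 tmax 0.1113
side 0.12 10 w -0.0005 z-axis 0.0031 -0.0062 tmax 0.1243
side 0.13 13 w -0.0 z-axis -0.0017 -0.0081 tmax 0.1292
top 0.03 38 w -0.0013 z-axis 0.0112 -0.0021 tmax 0.0348
top 0.04 39 w -0.002 z-axis 0.0112 -0.0072 tmax 0.0447
top 0.05 41 w -0.0022 z-axis 0.0108 -0.0052 tmax 0.0549
top 0.06 28 w -0.001 z-axis 0.0068 -0.0009 tmax 0.0648
top 0.07 11 w -0.0002 z-axis 0.0041 0.0008 tmax 0.0745
top 0.08 11 w -0.0012 z-axis 0.004 0.0005 tmax 0.0846
top 0.09 10 w -0.0008 z-axis 0.0039 -0.0006 tmax 0.0937
top 0.1 12 w -0.0007 z-axis 0.0029 -0.0002 tmax 0.1049
top 0.11 12 w -0.0006 z-axis 0.0039 0.0017 tmax 0.1146
top 0.12 12 w -0.001 z-axis 0.0043 -0.0046 tmax 0.1242
top 0.13 4 w -0.001 z-axis -0.0016 -0.007 tmax 0.1277
```

{"fn": "step_arm", "kwargs": {"deltas": [[0,0.0014,0.0017,0.03,0],[0,0.0014,0.0017,0.055,0],[0,0.0014,0.0017,0.07,0],[0,0.0014,0.0017,0.07,0],[0,0.0014,0.0017,0.07,0]]}}

```text
t: 23.7
tcp_pos: [0.5247, 0.3337, 0.0282]
tool_rot: [0.0, 0.783, 0.622, 0.0]
ft_force: [-0.2, -0.6, -0.5]
width: 0.199
gripper_force: 58.7
```

{"fn": "step_arm", "kwargs": {"deltas": [[0,0,0,0.01,0],[0,0,0,0.02,0],[0,0,0,0.028,0],[0,0,0,0.031,0],[0,0,0,0.031,0]]}}

```text
t: 24.32
tcp_pos: [0.5244, 0.3337, 0.0093]
tool_rot: [0.0, 0.783, 0.622, -0.0]
ft_force: [-0.2, 0.6, -0.9]
width: 0.202
gripper_force: 58.7
```

```bash
python3 -c "
from h import *
go([.5248,.3328,.0087],-13.07)"
```

```text
pos [0.5244 0.3337 0.0093] yang -13.04 row [-0.0012  0.0009  0.0009] spin 0.0003 mm [-0.7  0.6  0.6] t 24.325 F [-0.22  0.56 -0.87] w 0.202
```

Within 1 mm of where it was picked up; release and rise.

{"fn": "step_arm", "kwargs": {"deltas": [[0.3,0,0.0005,0.001,0],[0.5,0,0.0005,0.001,0],[1,0,0.0005,0.001,0],[1,0,0.0005,0.001,0],[1,0,0.0005,0.001,0]]}}

```text
t: 24.95
tcp_pos: [0.5248, 0.3337, 0.0088]
tool_rot: [-0.0, 0.783, 0.622, 0.0]
ft_force: [0.6, 0.3, -0.3]
width: 1.003
gripper_force: 0.0
```

{"fn": "step_arm", "kwargs": {"deltas": [[1,0,0,0,0],[1,0,0,-0.03,0],[1,0,0,-0.1,0],[1,0,0,-0.2,0],[1,0,0,-0.25,0]]}}

```text
t: 25.58
tcp_pos: [0.5261, 0.3338, 0.1635]
tool_rot: [0.0, 0.783, 0.622, 0.002]
ft_force: [-0.1, 0.7, -0.8]
width: 1.002
gripper_force: 0.0
```

{"fn": "step_arm", "kwargs": {"deltas": [[1,0.08,0,0,0],[1,0.16,0,0,0],[1,0.2,0,0,0],[1,0.2,0,0,0],[1,0.2,0,0,0]]}}

```text
t: 26.2
tcp_pos: [0.5521, 0.4493, 0.1596]
tool_rot: [0.0, 0.783, 0.622, 0.0]
ft_force: [-0.1, 0.8, 0.7]
width: 1.0
gripper_force: 0.0
```

```bash
python3 - <<'E'
from h import *
look()
for n in("side","top"):
    s=snapshot(n); P=cloud(s); h=np.array([-.2224,-.975]); l=np.array([.975,-.2224]); q=P.reshape(-1,3); d=q[:,:2]-[.5247,.3327]; t=d@h; w=d@l
    m=mask(s,"red").reshape(-1)&(abs(t)<.08)&(abs(w)<.02)&(q[:,2]>.068)&(q[:,2]<.082)
    print(n,m.sum(),t[m].min(),t[m].max(),np.median(w[m]),np.median(q[m,2]))
    for x in(.075,.1,.115): k=(abs(t-x)<.006)&(abs(w)<.01)&(q[:,2]>.06)&(q[:,2]<.08); print(x,k.sum(),np.median(w[k]),np.median(q[k,2]))
p=proj(s,[.5,.1,.05]).astype(int)
cv2.imwrite("pics/end.png",cv2.resize(s["img"][100:340,140:460][...,::-1],(800,600)))
E
```

```text
tip rel. start-hole x -0.4626 y 0.0815 axis z 0.2159 F along out 0.74 [-0.1  0.8  0.7] t 26.2
plate mid 266 [-0.0828 -0.0795 -0.0769] w [-0.0768  0.0743]
rod 0 nan nan
side 193 -0.04980064853213637 0.053825966383199295 -0.0008936319830509394 0.07691892711615855
0.075 10 0.00022367510761818688 0.06872613892228657
0.1 8 0.000259645858632178 0.0681879253434749
0.115 10 -0.0007658559298775779 0.06779007431249084
top 297 -0.05332833388542386 0.051033434143617586 -0.0008252322747881812 0.07655073970175519
0.075 13 -0.000933342704059253 0.06860302572163524
0.1 13 -0.0008354150914282801 0.06691865534231456
0.115 13 -0.0005986015735096891 0.068681037786685
  return _methods._mean(a, axis=axis, dtype=dtype,
  ret = ret.dtype.type(ret / rcount)
```

View pics/end.png

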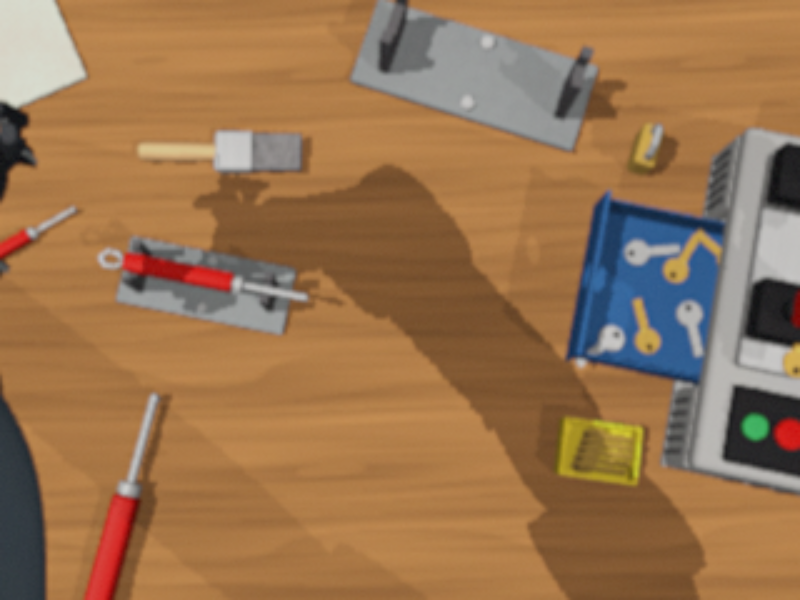

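The tray is fully out (plate near pixel 590,280) and the hook lies in its rest (200,275). The padlock, box and brush haven't moved.

```bash
python3 -c "
from station import hand_in
print(hand_in())"
```

```text
the job is handed in; nothing more can be done
None
```

The tray is drawn out about 82 mm and was held against its stop at about 11–12 N. The hook is unhooked and back in its rest as it lay, and the job is handed in; no verdict came back.

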